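Re-index a clamped appliance on its assembly board

TASK

Back the screw clamp off just enough to free the appliance (never by more than about half a turn, and without lifting the appliance out of its nest), and swing its grip round until it rests against the red-capped stop. Then tighten the clamp again by feel, about a quarter turn past the point where the foot first bites, so that the appliance is held firmly there but not crushed. Let go, and leave the bin, the screwdriver and the white cover where they are.

Things in the scene. Friction and masses are not known exactly. Their poses are not given: they have to be found in the camera images.
- board: Fixture board, white-faced chipboard 380 x 460 x 18 mm, fixed on the bench. Origin on the vertical pivot axis of the nest, at the board's underside; x points from the pivot to the clamp's column, away from the robot. A steel nest disc, 104 mm across, stands 6 mm above its top, with a 29 mm spigot inside the appliance's head.
- handle_grip (a point): Centre of the clamp's T-bar nut, on the pivot axis above the foot, 170 mm above the bench. Black bar 92 mm long (its x; red end at +x), 15 mm wide (y), 24 mm high. Grip it across its width from above; 22 mm under it (round a 26 mm hub) to the yellow arm, which runs in the board's +x to a column. Turns about the vertical at constant height; clockwise from above tightens.
- screw: The clamp screw: a fixed steel boss, 38 mm across, on the arm's end, with all that it carries: the T-bar on top and, below the arm, the spindle with its round black rubber foot (32 mm across), which goes straight up and down on the pivot axis, does not turn, and presses on the top of the appliance's head. Origin on the pivot axis, at bench height.
- handle (a joint): T-bar angle, rad, 0 at the start, growing clockwise from above (tightening), -7 to 7; 1 rad moves the spindle 2.6 mm. Starts tight by anything from 8 to 75 N, so the foot comes free at -0.2 to -2. Friction torque about 0.28 N m; stays where left. A stiff spring is above the foot: past first touch each rad adds about 39 N of clamping and 0.1 N m of tightening torque (loosening: less by as much).
- appliance: Loose hand-held appliance, 0.5 kg, over the pivot spigot, held down by the foot. Grey round head 90 mm across, 44 mm high; straight black grip 40 mm wide, 36 mm high (4 to 40 mm above the underside), reaching 162 mm from the pivot along its -x, roughly towards the robot. Origin: centre of the head's underside, on the pivot axis, 24 mm above the bench.
- grip (a point): A good place to take the appliance: on the grip's centre line, half-way up, 128 mm from the pivot, about 46 mm above the bench. Fingers go down on the two sides of the 40 mm wide grip (28 mm of free height below this point to the board).
- stop_side (a point): Point on the grip's centre line 73.5 mm from the pivot, beside the stop when the grip touches one. Touching, it is 26 mm (half of the grip plus stop radius) from the stop's axis.
- stop_red: Upright fixed steel stop pin, 12 mm diameter, 56 mm high, with a red cap, standing on the board 78 mm from the pivot on one side of the grip. Origin at its foot, on the board's top.
- stop_black: The same pin with a black cap on the other side of the grip; not the one to use. Which side is which changes.
- screw_bin: Grey open bin of screws 160 x 90 x 65 mm on the board; leave alone. Origin under its centre.
- driver: Screwdriver with green handle, 190 mm long, lying on the board; leave alone.
- cover: White plastic cover 75 x 60 x 24 mm lying on the board; leave alone. Origin under its centre.
Mind the look-alikes: they are no part of the job. Leave any blue or pink look-alike of the appliance alone.

How it is judged (in metres and radians):
On the way, in this order (a step that is already met when the one before it is completed fails the run):
1. the clamp is backed off: the foot no longer presses on the appliance (contact force between screw and appliance below 0.5 N), for 0.2 s.
2. with the clamp free, the grip is turned to rest against the red-capped stop (horizontal distance between stop_side and stop_red below 0.029 m and contact force between screw and appliance below 3 N), for 0.2 s.
3. the clamp is tight again (contact force between screw and appliance above 25 N), for 0.2 s.
At the end, for the whole second after the job is handed in: The foot presses on the appliance's head with 25 to 80 N (about 0.65 to 2 rad past first touch), the grip lies within 3 mm of the red-capped stop, the appliance sits flat in its nest, and all is at rest and released (contact force between screw and appliance between 25 and 80 N and horizontal distance between stop_side and stop_red below 0.029 m and angle between appliance's own z axis and vertical below 0.05 rad and z of appliance in the frame of board below 0.027 m and linear speed of appliance below 0.01 m/s and velocity of joint handle between -0.05 and 0.05 rad/s).
It fails at once if the clamp is backed off by more than 4 rad (well over half a turn) (value of joint handle below -4 rad).
It fails at once if the appliance is lifted out of its nest (z of appliance in the frame of board above 0.034 m).
It fails at once if the appliance is crushed (foot force above 120 N) (contact force between screw and appliance above 120 N).
It fails at once if a bystander is moved by more than 20 mm (distance of any of screw_bin, driver, cover from where it was at the start of the episode above 0.02 m).
It also fails if it takes over 72 s, if anything falls off the work surface, if the arm or the gripper's body presses on something with over 40 N, if the wrist force passes 120 N, or if a joint passes its speed limit or range.

ROBOT

A 6-joint arm with a two-finger parallel gripper is mounted at the origin on the work surface. World frame = base frame: x ahead of the robot, y to its left, z up, the work surface at z = 0. Lengths are in mm, angles in rad, forces in N, time in s.
With the tool pointing down it reaches from about 350 to 975 mm from the base axis. Payload 7.1 kg.
Tool frame: the origin (TCP) lies at the centre of the arm's flange, where the gripper is bolted on; the fingertips stand 182 mm ahead of it and the grasp point (between the pads) lies 163 mm ahead of it; z points along the fingers, y is the line along which they close (so a half turn about z gives the same grasp; the last joint's range is limited). The gripper opens to 88 mm and grips with 3 to 60 N. Pads are 20 mm wide; open, the fingers measure 115 mm over their backs; the gripper's body (75 mm by 178 mm) begins 61 mm behind the grasp point.
Start: joints at [-1.359, 0.423, 1.63, -0, 1.089, -0.019], TCP at [142.992, -608.407, 404.675] pointing down, gripper open.
Joint ranges: [-3, 3], [-0.9, 2.11], [0.09, 2.58], [-1.31, 4.45], [0.11, 2.69], [-2.54, 2.54]. Speed limits (rad/s): [2.39, 2.39, 3.01, 3.14, 3.14, 3.14].

INTERFACE

Orientations are given as a rotation vector (axis times angle).
In Python, from workcell import readout, get_image, ctrl gives the robot as it stands.
- The arm moves only by the tool step_arm, never from a script. Its argument "targets" is a list that holds one entry, the list of rows, each a list of 7 numbers: the shift along the world's x, y, z as a fraction of full scale, then the turn, a rotation vector about the world's x, y, z as a fraction of full scale, then the opening, from 0 (shut) to 1 (fully open). In form: [[[dx, dy, dz, wx, wy, wz, claw], ...]]. A call has exactly 5 rows; each row shifts and turns the commanded pose from where the row before left it; what a row does not reach is not made up. Full scale, the value 1, is 0.05 m for a shift and 4 degrees for a turn. A row lasts 1/8 s, in which the tool goes at most 62.5 mm and 10.7 degrees, less where a joint would pass 70% of its speed; a pose out of reach is approached as far as the arm can. A call with a number of a shift or a turn outside -1 to 1 is refused whole. A call with a gripper value outside its range is refused whole. The fingers move at their own pace and stop on an object; the grip force is fixed at half the most. Time passes only in rows, so rows that do not move let the fingers close, or fill a call up. It gives the time, the measured TCP pose, the force, the opening and the grip force at its end, in the units of the state.
- readout.get_obs(): the state, without advancing time (a new reading comes with each control period).
- get_image(name): name is "scene" or "top" or "wrist"; returns a dict with "pixels" (400x640x3 uint8, red, green, blue), "intrinsics" (3x3 intrinsics, pixels), "extrinsics" (4x4, takes a point from world to camera coordinates). Camera axes: x right, y down, z forward; pixel columns grow to the right and rows downward; lengths in mm; the calibration is good to about 2 mm. The wrist camera is an equidistant fisheye: a pixel r from the principal point sees the ray r / f radians off the axis. A picture is of the moment at which its call begins. There is no depth.
- ctrl.close_job(): hands the job in; it is judged then, once.
The state is a dict: "t": time; "qpos": joint angles; "qvel": joint speeds; "joint_torque": joint torques, N m; "ee_pos": TCP position; "orientation": TCP orientation; "ft_force": force on the tool from outside, world axes, zero at the start; "moment": the same for the moment, N m; "width": finger opening in mm; "grasp_force": force on a finger pad.
Only numpy, scipy, OpenCV 4.12 (cv2) and the standard library are available. Lean on these libraries where they do the work, as an engineer would, in place of code of your own. Each camera call takes 0.05 s, during which the arm holds its last target. There are 200 camera calls.

## Working session

There is one attempt and no reset: what is moved stays moved. The work goes in short steps, Python scripts to look and compute and a tool call to move; the robot and the scene stay as the last step left them, time stands still between calls to the robot, and variables do not carry over. Pictures are saved under pics/ and viewed, at most 10 in all, crops included, and the job is handed in when it is done.

Besides the shell and the picture viewer there is one more tool, called after "Emit:" as name([rows], argument=value, ...), one row to a line, values as JSON. step_arm: Moves the arm, as the interface text tells. Shift numbers are shares of 0.05 m and turn numbers shares of 4 degrees, none past 1 either way. Its arguments: {"type":"object","properties":{"targets":{"type":"array"}},"required":["targets"]}

```bash
mkdir -p pics; ls
python3 - <<'E'
from workcell import readout,get_image
import cv2,numpy as np
o=readout.get_obs();print({k:np.round(v,3) for k,v in o.items()})
for n in("scene","top"):
    d=get_image(n);cv2.imwrite(f"pics/{n}0.png",d["pixels"][:,:,::-1]);print(n,np.round(d["intrinsics"],1).tolist(),np.round(d["extrinsics"],3).tolist())
E
```

```text
pics
{'t': np.float64(0.0), 'qpos': array([-1.359,  0.424,  1.631, -0.   ,  1.089, -0.019]), 'qvel': array([-0.001, -0.   , -0.003,  0.   ,  0.001,  0.   ]), 'joint_torque': array([ 1.0000e-03, -5.4462e+01, -2.7367e+01,  6.4000e-02,  2.3000e-02,
       -0.0000e+00]), 'ee_pos': array([ 142.926, -608.154,  403.899]), 'orientation': array([-3.119, -0.362,  0.   ]), 'ft_force': array([ 0.521, -0.097,  0.035]), 'moment': array([ 0.003,  0.02 , -0.023]), 'grasp_force': np.float64(0.0), 'width': np.float64(87.926)}
scene [[378.9, 0.0, 325.4], [0.0, 378.9, 203.3], [0.0, 0.0, 1.0]] [[-0.092, 0.996, 0.012, 94.343], [0.583, 0.064, -0.81, -212.386], [-0.807, -0.067, -0.586, 1515.671], [0.0, 0.0, 0.0, 1.0]]
top [[463.9, 0.0, 320.9], [0.0, 463.9, 207.4], [0.0, 0.0, 1.0]] [[0.01, -1.0, -0.002, -24.751], [-0.988, -0.01, -0.153, 525.113], [0.153, 0.003, -0.988, 1287.37], [0.0, 0.0, 0.0, 1.0]]
```

View pics/top0.png

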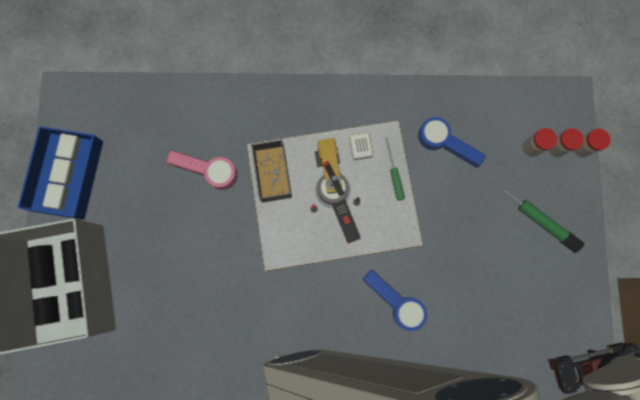

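View pics/scene0.png

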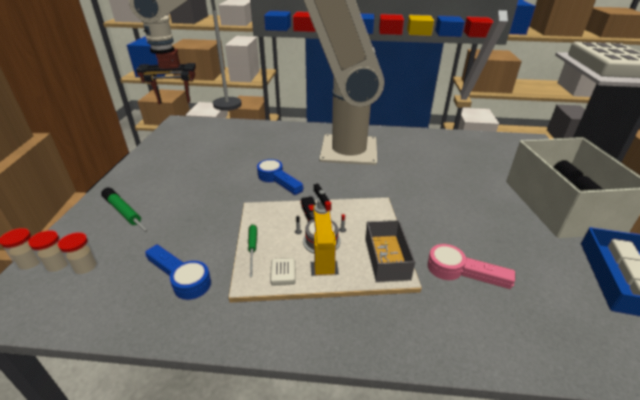

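Candidates for the appliance in the top view are the pink one (220,172), blue (435,132), blue (410,313), and the grey head with black grip on the board (335,190). Only the last sits under the yellow clamp in the nest, so it is the one meant. The red-capped stop looks to be at (314,208) and the black one at (357,202). I'll confirm with an enlarged crop.

Run:
```python
import cv2,numpy as np
a=cv2.imread("pics/top0.png")[120:260,260:420];b=cv2.imread("pics/scene0.png")[170:290,240:400]
a=cv2.resize(a,None,fx=4,fy=4,interpolation=cv2.INTER_CUBIC)[:,80:480]
b=cv2.resize(b,None,fx=4.67,fy=4.67,interpolation=cv2.INTER_CUBIC)[:560,200:600]
cv2.imwrite("pics/crop0.png",np.hstack([a,b]));print(a.shape,b.shape)
```

```text
(560, 400, 3) (560, 400, 3)
```

View pics/crop0.png

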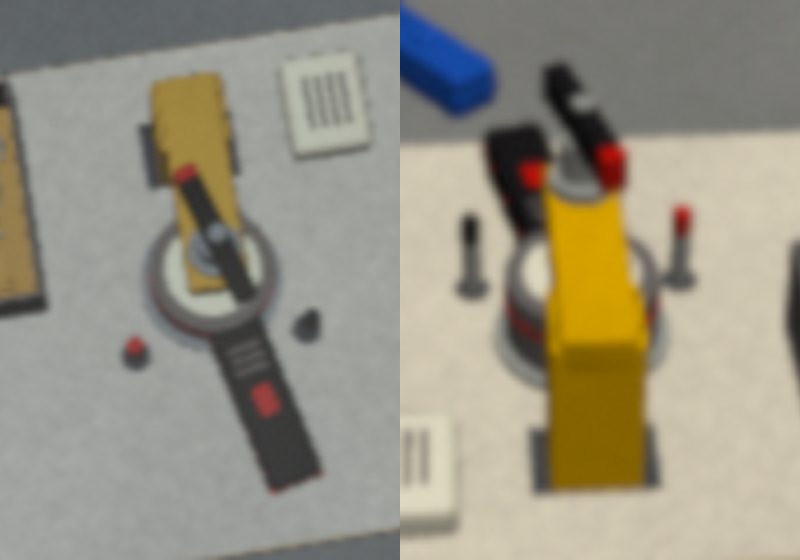

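The crop confirms it: grey head and black grip under the yellow clamp. In the top view the T-bar hub is about (334,179), its red end (326.5,164), the red stop cap (314,207), the black one (358,199) and the grip end (354,240). Now I'll triangulate.

```bash
cat > h.py <<'E'
import numpy as np,cv2
from workcell import get_image,readout
def cam(n):
    d=get_image(n);return d["pixels"],np.array(d["intrinsics"]),np.array(d["extrinsics"])
def ray(K,E,uv,fish=False):
    x=(np.array(uv)-[K[0,2],K[1,2]])/K[0,0]
    if fish:
        r=np.hypot(*x);d=np.array([*(np.sin(r)*x/max(r,1e-9)),np.cos(r)])
    else: d=np.array([*x,1.]);d/=np.linalg.norm(d)
    R=E[:3,:3];return -R.T@E[:3,3],R.T@d
def tri(rs):
    A=sum(np.eye(3)-np.outer(d,d) for c,d in rs);b=sum((np.eye(3)-np.outer(d,d))@c for c,d in rs)
    p=np.linalg.solve(A,b);return p,[np.linalg.norm(np.cross(d,p-c)) for c,d in rs]
def plane(r,z): c,d=r;return c+d*(z-c[2])/d[2]
def blobs(m,mn=4):
    n,l,s,c=cv2.connectedComponentsWithStats(m.astype(np.uint8));return [(c[i].round(1).tolist(),int(s[i,4])) for i in range(1,n) if s[i,4]>=mn]
def red(im):
    i=im.astype(int);return (i[...,0]>90)&(i[...,0]>1.8*i[...,1])&(i[...,0]>1.8*i[...,2])
E
python3 - <<'E'
from h import *
V={}
for n,(a,b,c,e) in dict(top=(120,260,260,420),scene=(170,290,240,400)).items():
    im,K,E=cam(n);V[n]=(K,E);m=red(im);z=np.zeros_like(m);z[a:b,c:e]=m[a:b,c:e];print(n,blobs(z))
T=lambda uv:ray(*V["top"],uv);S=lambda uv:ray(*V["scene"],uv)
f=lambda x,y:(280+x/4-.4,120+y/4-.4)
g=lambda x,y:(240+(x-200)/4.67-.4,170+y/4.67-.4)
for nm,t,s in [("hubtop",f(216,235),g(582,103)),("barred",f(186,175),g(612,165)),("barblk",f(246,295),g(557,75)),("redstop",f(135,345),g(682,212)),("blkstop",f(314,315),g(470,222))]:
    print(nm,[x.round(1) for x in tri([T(t),S(s)])])
print("gripend top@64",plane(T(f(296,480)),64),"arm end col",plane(T(f(188,75)),130))
E
```

```text
top [([325.9, 163.1], 16), ([313.1, 206.1], 8), ([346.0, 219.5], 40)]
scene [([327.8, 205.0], 48), ([311.1, 207.0], 27), ([342.8, 216.8], 13)]Traceback (most recent call last):
  File "<stdin>", line 9, in <module>
AttributeError: 'list' object has no attribute 'round'. Did you mean: 'count'?
```

Run:
```python
from h import *
V={n:cam(n)[1:] for n in("top","scene")}
T=lambda uv:ray(*V["top"],uv);S=lambda uv:ray(*V["scene"],uv)
f=lambda x,y:(280+x/4-.4,120+y/4-.4)
g=lambda x,y:(240+(x-200)/4.67-.4,170+y/4.67-.4)
for nm,t,s in [("hubtop",f(216,235),g(582,103)),("barred",(325.9,163.1),(327.8,205)),("barblk",f(246,295),g(557,75)),("redstop",(313.1,206.1),(342.8,216.8)),("blkstop",f(314,315),g(470,222)),("gripred",(346,219.5),(311.1,207))]:
    p,r=tri([T(t),S(s)]);print(nm,p.round(1),np.round(r,1))
print("gripend top@64",plane(T(f(296,480)),64).round(1),"arm end col",plane(T(f(188,75)),130).round(1))
```

```text
hubtop [578.8 -52.5 185.7] [1. 1.]
barred [621.1 -32.5 176.8] [1.1 1.1]
barblk [541.2 -71.2 177.7] [0.1 0.1]
redstop [524.4   2.   68.9] [0.6 0.6]
blkstop [ 546.6 -122.5   74.5] [0.5 0.5]
gripred [487.7 -90.6  68.2] [1. 1.]
gripend top@64 [ 432.  -111.1   64. ] arm end col [702.3 -33.  130. ]
```

Emit:
step_arm([
  [[0.58,0.74,0.06,0,0,0.21,1],[0.58,0.74,0.06,0,0,0.21,1],[0.58,0.74,0.06,0,0,0.21,1],[0.58,0.74,0.06,0,0,0.21,1],[0.58,0.74,0.06,0,0,0.21,1]],
])

```text
t: 0.92
ee_pos: [288.7, -422.1, 419.9]
orientation: [3.105, 0.476, 0.0]
ft_force: [0.4, -0.2, -0.1]
width: 87.7
grasp_force: 0.0
```

Emit:
step_arm([
  [[0.58,0.74,0.06,0,0,0.21,1],[0.58,0.74,0.06,0,0,0.21,1],[0.58,0.74,0.06,0,0,0.21,1],[0.58,0.74,0.06,0,0,0.21,1],[0.58,0.74,0.06,0,0,0.21,1]],
])

```text
t: 1.55
ee_pos: [433.7, -237.1, 434.9]
orientation: [3.085, 0.59, 0.0]
ft_force: [0.6, -0.0, -0.0]
width: 88.0
grasp_force: 0.0
```

Emit:
step_arm([
  [[0.58,0.74,0.06,0,0,0.21,1],[0.58,0.74,0.06,0,0,0.21,1],[0.58,0.74,0.06,0,0,0.21,1],[0.58,0.74,0.06,0,0,0.21,1],[0,0,0,0,0,0,1]],
])

```text
t: 2.17
ee_pos: [550.4, -88.3, 446.8]
orientation: [3.066, 0.685, 0.001]
ft_force: [-0.5, -0.6, -0.2]
width: 87.4
grasp_force: 0.0
```

Run:
```python
from h import *
im,K,E=cam("wrist");o=readout.get_obs();cv2.imwrite("pics/w1.png",im[:,:,::-1])
print(o["t"],o["ee_pos"],o["orientation"],o["qpos"],K.round(1).tolist());c,d=ray(K,E,(K[0,2],K[1,2]),True);print(c,d)
m=red(im);print(blobs(m,8))
```

```text
2.225 [549.35228781 -89.45715915 446.5024337 ] [ 3.06626917e+00  6.83339826e-01 -5.48496729e-04] [-1.82753161e-01  2.75496313e-01  1.74386076e+00 -2.56312555e-04
  1.12251683e+00  9.49606574e-01] [[309.7, 0.0, 318.1], [0.0, 309.7, 203.0], [0.0, 0.0, 1.0]]
[615.66320643 -56.20979289 426.10020601] [-0.2391996  -0.11295635 -0.96437773]
[([290.9, 102.2], 203), ([239.1, 171.1], 71), ([297.4, 227.1], 182), ([629.2, 237.2], 362), ([636.5, 254.3], 122)]
```

View pics/w1.png

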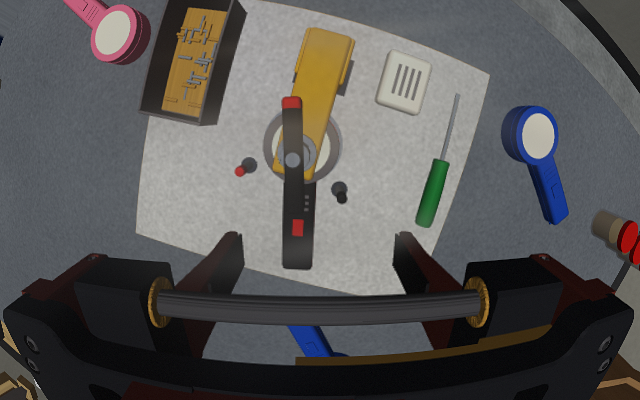

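Wrist view: T-bar runs from its red end (291,102) through the hub (293,159); red stop cap (239,171), black cap (341,197), grip end (297,268). I'll fuse the views.

Run:
```python
from h import *
im,K,E=cam("wrist");V={n:cam(n)[1:] for n in("top","scene")}
W=lambda uv:ray(K,E,uv,True);T=lambda uv:ray(*V["top"],uv);S=lambda uv:ray(*V["scene"],uv)
print(readout.get_obs()["ee_pos"],blobs(red(im),8)[:4])
f=lambda x,y:(280+x/4-.4,120+y/4-.4);g=lambda x,y:(240+(x-200)/4.67-.4,170+y/4.67-.4)
for nm,w,t,s in [("hub",(293,159),f(216,235),g(582,103)),("barred",(290.9,102.2),(325.9,163.1),(327.8,205)),("redstop",(239.1,171.1),(313.1,206.1),(342.8,216.8)),("gripred",(297.4,227.1),(346,219.5),(311.1,207))]:
    for rs in ([W(w),T(t)],[W(w),T(t),S(s)]):
        p,r=tri(rs);print(nm,p.round(1),np.round(r,1))
h=plane(W((293,159)),184);b=plane(W((290.9,103)),181);print(h,b,np.degrees(np.arctan2(*(b-h)[1::-1])))
# bar edges from dark mask in rows 110..150
g_=im.max(2).astype(int)
for v in (112,120,128,136,170,176): 
    r=np.where(g_[v,270:320]<75)[0]+270;print(v,r.min(),r.max(),len(r),plane(W(((r.min()+r.max())/2,v)),182).round(1))
```

```text
[548.29142392 -91.15949424 446.43207232] [([290.1, 99.9], 214), ([238.8, 169.6], 71), ([297.1, 225.8], 183), ([629.7, 236.0], 360)]
hub [578.7 -52.1 185.4] [0.6 0.6]
hub [578.7 -52.6 185.7] [0.2 1.  0.9]
barred [618.6 -32.1 184.9] [0.8 0.8]
barred [619.9 -32.3 176.5] [1.5 1.5 1.4]
redstop [523.2   2.   75.4] [0.5 0.5]
redstop [523.2   2.2  69. ] [1.8 1.2 1.2]
gripred [487.4 -89.4  69.7] [0.2 0.2]
gripred [487.4 -90.2  68.3] [1.  0.6 1.5]
[578.42954255 -52.69102217 184.        ] [617.79633482 -32.62151285 181.        ] 27.01285508034175
112 281 300 20 [611.2 -35.4 182. ]
120 282 300 6 [605.6 -38.4 182. ]Traceback (most recent call last):
  File "<stdin>", line 13, in <module>
    return umr_minimum(a, axis, None, out, keepdims, initial, where)
ValueError: zero-size array to reduction operation minimum which has no identity
```

Emit:
step_arm([
  [[0.15,0.19,-0.3,0,0,0.12,1],[0.15,0.19,-0.3,0,0,0.12,1],[0.15,0.19,-0.3,0,0,0.12,1],[0.15,0.2,-0.3,0,0,0.1,1],[0,0,0,0,0,0,1]],
])

```text
t: 3.0
ee_pos: [579.1, -50.9, 384.8]
orientation: [-3.054, -0.731, 0.004]
ft_force: [-0.6, -0.9, 0.1]
width: 87.8
grasp_force: 0.0
```

Run:
```python
from h import *
im,K,E=cam("wrist");o=readout.get_obs();cv2.imwrite("pics/w2.png",im[:,:,::-1])
print(o["t"],o["ee_pos"],o["orientation"],o["moment"]);print(blobs(red(im),8))
```

```text
3.05 [579.1267141  -51.36231843 385.7233157 ] [-3.05505271e+00 -7.30120118e-01  2.61687018e-03] [0.02031798 0.01534047 0.01809677]
[([321.2, 164.8], 380), ([247.0, 218.6], 96), ([307.1, 280.7], 46), ([638.9, 288.5], 11)]
```

View pics/w2.png

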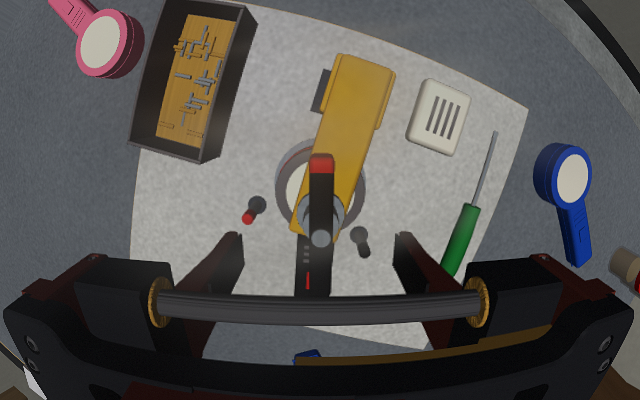

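Wrist view: the bar is upright and centred between the fingers (red end 321,165; hub 320,238).

Emit:
step_arm([
  [[0,0,-0.2,0,0,0,1],[0,0,-0.2,0,0,0,1],[0,0,-0.2,0,0,0,1],[0,0,-0.24,0,0,0,1],[0,0,0,0,0,0,1]],
])

```text
t: 3.68
ee_pos: [578.6, -51.9, 343.4]
orientation: [-3.055, -0.728, 0.003]
ft_force: [0.4, -0.4, -0.4]
width: 88.1
grasp_force: 0.0
```

Run:
```python
from h import *
im,K,E=cam("wrist");o=readout.get_obs()
print(o["t"],o["ee_pos"],o["orientation"],o["ft_force"],o["moment"])
c=[b for b in blobs(red(im),8)];print(c)
# hub from previous view geometry: camera rigid to tool; previous pose offset
d=o["ee_pos"]-np.array([579.1267,-51.362,385.723])
c0,r0=ray(K,E,(320,238),True);print("hub from w2",plane((c0-d,r0),185).round(1))
c0,r0=ray(K,E,(321.2,165),True);print("red from w2",plane((c0-d,r0),181).round(1))
```

```text
3.725 [578.8638532  -51.96016992 344.05893517] [-3.05558252e+00 -7.28489890e-01  1.74617769e-03] [0.96284994 0.34801184 0.10659243] [ 0.01591911 -0.01091536 -0.00694437]
[([282.8, 165.1], 9), ([320.3, 176.1], 647), ([236.5, 230.0], 56)]
hub from w2 [579.1 -50.9 185. ]
red from w2 [619.5 -31.2 181. ]
```

Emit:
step_arm([
  [[0,0,0,0,0,0,0],[0,0,0,0,0,0,0],[0,0,0,0,0,0,0],[0,0,0,0,0,0,0],[0,0,0,0,0,0,0]],
])

```text
t: 4.35
ee_pos: [579.0, -51.9, 344.7]
orientation: [3.056, 0.729, 0.0]
ft_force: [0.1, -0.3, -0.5]
width: 40.9
grasp_force: 0.0
```

```bash
cat > s.py <<'E'
from workcell import readout
import numpy as np
o=readout.get_obs();r=o["orientation"]
from scipy.spatial.transform import Rotation as R
y=R.from_rotvec(r).as_matrix()[:,1]
print("t %.2f"%o["t"],o["ee_pos"].round(1),"yaw %.1f"%np.degrees(np.arctan2(y[1],y[0])),"F",o["ft_force"].round(1),"M",o["moment"].round(3),"w %.1f g %.1f"%(o["width"],o["grasp_force"]),"q6 %.2f"%o["qpos"][5])
E
python3 s.py
```

```text
t 4.35 [579.  -51.9 344.7] yaw -63.2 F [ 0.1 -0.3 -0.5] M [ 0.039 -0.001  0.025] w 40.9 g 0.0 q6 0.99
```

Emit:
step_arm([
  [[0,0,0,0,0,0,0],[0,0,0,0,0,0,0],[0,0,0,0,0,0,0],[0,0,0,0,0,0,0],[0,0,0,0,0,0,0]],
])

```text
t: 4.97
ee_pos: [579.1, -52.1, 344.7]
orientation: [3.056, 0.728, 0.0]
ft_force: [1.7, -3.0, -0.8]
width: 14.5
grasp_force: 30.0
```

```bash
python3 s.py
```

```text
t 4.97 [579.1 -52.1 344.7] yaw -63.2 F [ 1.7 -3.  -0.8] M [-0.506 -0.225 -0.141] w 14.5 g 30.0 q6 0.99
```

Emit:
step_arm([
  [[0,0,0,0,0,0.8,0],[0,0,0,0,0,0.8,0],[0,0,0,0,0,0.8,0],[0,0,0,0,0,0.8,0],[0,0,0,0,0,0,0]],
])

```text
t: 5.6
ee_pos: [579.2, -52.2, 344.7]
orientation: [2.955, 1.064, 0.0]
ft_force: [1.4, -4.3, -1.4]
width: 14.8
grasp_force: 30.0
```

```bash
python3 s.py
```

```text
t 5.60 [579.2 -52.2 344.7] yaw -50.4 F [ 1.4 -4.3 -1.4] M [-0.647 -0.298  0.088] w 14.8 g 30.0 q6 0.77
```

Emit:
step_arm([
  [[0,0,0,0,0,1,0],[0,0,0,0,0,1,0],[0,0,0,0,0,1,0],[0,0,0,0,0,1,0],[0,0,0,0,0,1,0]],
])

```text
t: 6.22
ee_pos: [579.2, -52.2, 344.7]
orientation: [2.725, 1.562, 0.0]
ft_force: [2.6, -4.3, -2.2]
width: 14.7
grasp_force: 30.0
```

```bash
python3 s.py
```

```text
t 6.22 [579.2 -52.2 344.7] yaw -30.3 F [ 2.6 -4.3 -2.2] M [-0.789 -0.366 -0.238] w 14.7 g 30.0 q6 0.42
```

Emit:
step_arm([
  [[0,0,0,0,0,1,0],[0,0,0,0,0,1,0],[0,0,0,0,0,1,0],[0,0,0,0,0,1,0],[0,0,0,0,0,1,0]],
])

```text
t: 6.85
ee_pos: [579.3, -52.3, 344.7]
orientation: [2.412, 2.011, 0.001]
ft_force: [2.7, -4.8, -2.1]
width: 15.0
grasp_force: 30.0
```

```bash
python3 s.py
```

```text
t 6.85 [579.3 -52.3 344.7] yaw -10.3 F [ 2.7 -4.8 -2.1] M [-0.853 -0.491 -0.334] w 15.0 g 30.0 q6 0.07
```

Emit:
step_arm([
  [[0,0,0,0,0,0.8,0],[0,0,0,0,0,0.8,0],[0,0,0,0,0,0.8,0],[0,0,0,0,0,0.8,0],[0,0,0,0,0,0.8,0]],
])

```text
t: 7.48
ee_pos: [579.4, -52.3, 344.7]
orientation: [2.109, 2.327, 0.001]
ft_force: [4.3, -5.2, -3.2]
width: 14.7
grasp_force: 30.0
```

```bash
python3 s.py
```

```text
t 7.47 [579.4 -52.3 344.7] yaw 5.6 F [ 4.3 -5.2 -3.2] M [-0.865 -0.577 -0.287] w 14.7 g 30.0 q6 -0.21
```

Emit:
step_arm([
  [[0,0,0,0,0,0.8,0],[0,0,0,0,0,0.8,0],[0,0,0,0,0,0.8,0],[0,0,0,0,0,0.8,0],[0,0,0,0,0,0.8,0]],
])

```text
t: 8.1
ee_pos: [579.4, -52.2, 344.7]
orientation: [1.764, 2.597, 0.001]
ft_force: [3.5, -4.0, -3.6]
width: 14.7
grasp_force: 30.0
```

```bash
python3 s.py
```

```text
t 8.10 [579.4 -52.2 344.7] yaw 21.6 F [ 3.5 -4.  -3.6] M [-0.813 -0.689 -0.305] w 14.7 g 30.0 q6 -0.49
```

Emit:
step_arm([
  [[0,0,0,0,0,0.8,0],[0,0,0,0,0,0.8,0],[0,0,0,0,0,0.8,0],[0,0,0,0,0,0.8,0],[0,0,0,0,0,0.8,0]],
])

```text
t: 8.72
ee_pos: [579.5, -52.2, 344.7]
orientation: [1.386, 2.817, 0.001]
ft_force: [4.3, -4.5, -3.9]
width: 15.0
grasp_force: 30.0
```

```bash
python3 s.py
```

```text
t 8.72 [579.5 -52.2 344.7] yaw 37.6 F [ 4.3 -4.5 -3.9] M [-0.742 -0.672 -0.282] w 15.0 g 30.0 q6 -0.77
```

Emit:
step_arm([
  [[0,0,0,0,0,0.8,0],[0,0,0,0,0,0.8,0],[0,0,0,0,0,0.8,0],[0,0,0,0,0,0.8,0],[0,0,0,0,0,0.8,0]],
])

```text
t: 9.35
ee_pos: [579.6, -52.1, 344.7]
orientation: [0.98, 2.983, 0.0]
ft_force: [4.1, -4.2, -2.8]
width: 14.7
grasp_force: 30.0
```

```bash
python3 s.py
```

```text
t 9.35 [579.6 -52.1 344.7] yaw 53.6 F [ 4.1 -4.2 -2.8] M [-0.572 -0.84  -0.294] w 14.7 g 30.0 q6 -1.05
```

Emit:
step_arm([
  [[0,0,0,0,0,0.8,0],[0,0,0,0,0,0.8,0],[0,0,0,0,0,0.8,0],[0,0,0,0,0,0.8,0],[0,0,0,0,0,0,0]],
])

```text
t: 9.98
ee_pos: [579.6, -52.1, 344.7]
orientation: [0.642, 3.073, 0.0]
ft_force: [5.3, -3.2, -3.5]
width: 14.8
grasp_force: 30.0
```

```bash
python3 s.py
```

```text
t 9.97 [579.6 -52.1 344.7] yaw 66.4 F [ 5.3 -3.2 -3.5] M [-0.506 -0.851  0.002] w 14.8 g 30.0 q6 -1.27
```

Emit:
step_arm([
  [[0,0,0,0,0,0,1],[0,0,0,0,0,0,1],[0,0,0,0,0,0,1],[0,0,0,0,0,0,1],[0,0,0,0,0,0,1]],
])

```text
t: 10.6
ee_pos: [579.0, -51.9, 344.7]
orientation: [-0.642, -3.075, -0.0]
ft_force: [0.3, 0.3, -0.3]
width: 61.3
grasp_force: 0.0
```

Emit:
step_arm([
  [[0,0,0.6,0,0,0,1],[0,0,0.6,0,0,0,1],[0,0,0.6,0,0,0,1],[0,0,0.6,0,0,0,1],[0,0,0,0,0,0,1]],
])

```text
t: 11.22
ee_pos: [579.5, -52.0, 467.0]
orientation: [0.641, 3.071, 0.001]
ft_force: [0.2, 0.1, -0.8]
width: 88.0
grasp_force: 0.0
```

```bash
python3 s.py
python3 - <<'E'
from h import *
im,K,E=cam("wrist");t,K2,E2=cam("top");cv2.imwrite("pics/w3.png",np.hstack([im[:,:,::-1][:, 110:510],cv2.resize(t[120:260,260:360,::-1],(286,400),interpolation=cv2.INTER_CUBIC)]))
E
```

```text
t 11.22 [579.5 -52.  467. ] yaw 66.4 F [ 0.2  0.1 -0.8] M [ 0.013 -0.157 -0.067] w 88.0 g 0.0 q6 -1.27
```

View pics/w3.png

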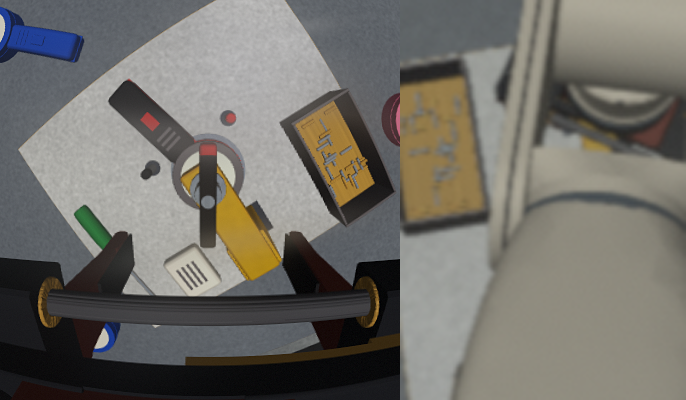

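The bar followed the gripper (now upright between the fingers at (207,195) in the crop), with no slip. Red stop (229,118) and black stop (152,168) lie on either side of the grip. Next I go over the grip.

Emit:
step_arm([
  [[-0.2,-0.08,0,0,0,0.95,1],[-0.2,-0.08,0,0,0,0.95,1],[-0.2,-0.08,0,0,0,0.95,1],[-0.2,-0.08,0,0,0,0.95,1],[-0.2,-0.08,0,0,0,0.95,1]],
])

```text
t: 11.95
ee_pos: [528.3, -72.0, 462.8]
orientation: [-0.122, -3.136, -0.001]
ft_force: [-0.3, -0.5, 0.7]
width: 88.1
grasp_force: 0.0
```

Emit:
step_arm([
  [[-0.2,-0.08,0,0,0,0.95,1],[-0.2,-0.08,0,0,0,0.95,1],[-0.2,-0.08,-0.2,0,0,0.95,1],[-0.2,-0.08,-0.4,0,0,0.95,1],[-0.2,-0.08,-0.4,0,0,0.95,1]],
])

```text
t: 12.58
ee_pos: [478.1, -91.9, 412.7]
orientation: [0.398, -3.114, -0.001]
ft_force: [-0.1, 1.2, -1.0]
width: 87.7
grasp_force: 0.0
```

Emit:
step_arm([
  [[-0.2,-0.08,-0.4,0,0,0.95,1],[-0.2,-0.08,-0.4,0,0,0.95,1],[0,0,-0.4,0,0,0,1],[0,0,-0.4,0,0,0,1],[0,0,0,0,0,0,1]],
])

```text
t: 13.2
ee_pos: [457.8, -99.7, 332.4]
orientation: [0.599, -3.079, -0.004]
ft_force: [0.8, -1.2, -0.2]
width: 87.9
grasp_force: 0.0
```

```bash
python3 s.py
python3 - <<'E'
from h import *
im,K,E=cam("wrist");cv2.imwrite("pics/w4.png",im[:,:,::-1]);W=lambda uv:ray(K,E,uv,True)
for c,n in blobs(red(im),8): print(c,n,plane(W(c),64).round(1),plane(W(c),72).round(1))
E
```

```text
t 13.20 [457.8 -99.7 332.4] yaw 112.0 F [ 0.8 -1.2 -0.2] M [ 0.017 -0.118  0.029] w 87.9 g 0.0 q6 -2.19
[294.2, 170.3] 21 [ 433.9 -128.    64. ] [ 432.4 -127.9   72. ]
[320.8, 168.9] 77 [ 424.8 -108.4   64. ] [ 423.6 -109.    72. ]
[315.2, 243.4] 393 [486.7 -88.5  64. ] [483.5 -89.7  72. ]
```

View pics/w4.png

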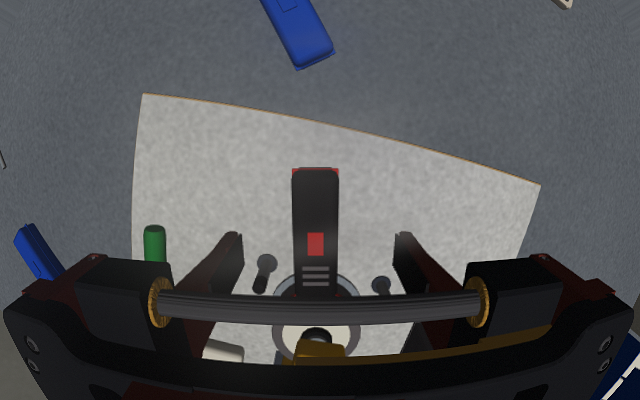

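The grip is centred between the fingers (end at (315,170), red patch (315,243)), which agrees with 162 mm reach at 202°. I descend, then half-close the fingers as a loose cage.

Emit:
step_arm([
  [[0,0,-0.47,0,0,0,1],[0,0,-0.47,0,0,0,1],[0,0,-0.47,0,0,0,1],[0,0,-0.47,0,0,0,1],[0,0,-0.47,0,0,0,1]],
])

```text
t: 13.88
ee_pos: [459.4, -100.0, 217.0]
orientation: [-0.6, 3.083, -0.001]
ft_force: [-0.1, -0.6, 0.5]
width: 87.7
grasp_force: 0.0
```

Emit:
step_arm([
  [[0,0,0,0,0,0,0.54],[0,0,0,0,0,0,0.54],[0,0,0,0,0,0,0.54],[0,0,0,0,0,0,0.54],[0,0,0,0,0,0,0.54]],
])

```text
t: 14.5
ee_pos: [459.1, -99.9, 217.6]
orientation: [-0.6, 3.083, -0.001]
ft_force: [0.3, -1.2, 0.1]
width: 47.7
grasp_force: 0.0
```

```bash
python3 s.py
python3 - <<'E'
import numpy as np
# arc steps, 5 calls: -4deg rows; world shift in fractions
p=np.array([579,-52.]);a0=np.degrees(np.arctan2(-99.7+52,457.8-579))%360;r=np.hypot(121.2,47.7);print(a0,r)
q=lambda a:p+r*np.array([np.cos(np.radians(a)),np.sin(np.radians(a))])
for k in range(0,14): print(k,((q(a0-4*k-4)-q(a0-4*k))/50).round(3))
E
```

```text
t 14.50 [459.1 -99.9 217.6] yaw 112.0 F [ 0.3 -1.2  0.1] M [ 0.05  -0.116  0.008] w 47.7 g 0.0 q6 -2.19
201.48283059085108 130.2487236021912
0 [-0.061  0.171]
1 [-0.049  0.175]
2 [-0.036  0.178]
3 [-0.024  0.18 ]
4 [-0.011  0.181]
5 [0.002 0.182]
6 [0.014 0.181]
7 [0.027 0.18 ]
8 [0.039 0.178]
9 [0.052 0.174]
10 [0.064 0.17 ]
11 [0.075 0.165]
12 [0.087 0.16 ]
13 [0.098 0.153]
```

Emit:
step_arm([
  [[-0.06,0.17,0,0,0,-1,0.54],[-0.05,0.175,0,0,0,-1,0.54],[-0.035,0.18,0,0,0,-1,0.54],[-0.025,0.18,0,0,0,-1,0.54],[-0.01,0.18,0,0,0,-1,0.54]],
])

```text
t: 15.12
ee_pos: [450.0, -55.5, 217.4]
orientation: [-0.052, 3.141, -0.0]
ft_force: [-0.0, -1.7, -0.3]
width: 47.3
grasp_force: 0.5
```

```bash
python3 s.py
```

```text
t 15.12 [450.  -55.5 217.4] yaw 91.9 F [-0.  -1.7 -0.3] M [-0.125 -0.108  0.017] w 47.3 g 0.5 q6 -1.75
```

Emit:
step_arm([
  [[0,0.18,0,0,0,-1,0.54],[0.015,0.18,0,0,0,-1,0.54],[0.025,0.18,0,0,0,-1,0.54],[0.04,0.18,0,0,0,-1,0.54],[0,0,0,0,0,0,0.54]],
])

```text
t: 15.75
ee_pos: [454.1, -19.3, 217.3]
orientation: [0.38, 3.118, 0.0]
ft_force: [1.2, -1.0, -1.2]
width: 47.3
grasp_force: 0.0
```

```bash
python3 s.py
```

```text
t 15.75 [454.1 -19.3 217.3] yaw 76.1 F [ 1.2 -1.  -1.2] M [ 0.025 -0.092  0.054] w 47.3 g 0.0 q6 -1.40
```

Emit:
step_arm([
  [[0.025,0.087,0,0,0,-0.5,0.54],[0.03,0.086,0,0,0,-0.5,0.54],[0.03,0.085,0,0,0,-0.5,0.54],[0.033,0.084,0,0,0,-0.5,0.54],[0.036,0.083,0,0,0,-0.5,0.54]],
])

```text
t: 16.38
ee_pos: [461.5, 1.3, 217.2]
orientation: [-0.652, -3.073, 0.0]
ft_force: [-0.7, -1.2, 0.8]
width: 47.3
grasp_force: 0.5
```

```bash
python3 s.py
```

```text
t 16.38 [461.5   1.3 217.2] yaw 66.1 F [-0.7 -1.2  0.8] M [-0.106 -0.022 -0.021] w 47.3 g 0.5 q6 -1.18
```

Emit:
step_arm([
  [[0.01,0.02,0,0,0,-0.12,0.54],[0.01,0.02,0,0,0,-0.12,0.54],[0.01,0.02,0,0,0,-0.12,0.54],[0.01,0.02,0,0,0,-0.12,0.54],[0,0,0,0,0,0,0.54]],
])

```text
t: 17.0
ee_pos: [463.7, 5.6, 217.1]
orientation: [0.704, 3.062, 0.0]
ft_force: [-0.8, -0.4, 0.2]
width: 47.8
grasp_force: 0.2
```

```bash
python3 s.py
```

```text
t 17.00 [463.7   5.6 217.1] yaw 64.1 F [-0.8 -0.4  0.2] M [-0.027 -0.008  0.008] w 47.8 g 0.2 q6 -1.13
```

Emit:
step_arm([
  [[0.01,0.02,0,0,0,-0.12,0.54],[0.01,0.02,0,0,0,-0.12,0.54],[0,0,0,0,0,0,0.54],[0,0,0,0,0,0,0.54],[0,0,0,0,0,0,0.54]],
])

```text
t: 17.62
ee_pos: [464.3, 6.6, 217.1]
orientation: [-0.728, -3.055, 0.003]
ft_force: [-2.3, -12.2, 0.7]
width: 47.4
grasp_force: 6.4
```

```bash
python3 s.py
```

```text
t 17.62 [464.3   6.6 217.1] yaw 63.2 F [ -2.3 -12.2   0.7] M [-2.194  0.211  0.236] w 47.4 g 6.4 q6 -1.11
```

Emit:
step_arm([
  [[0.01,0.02,0,0,0,-0.12,0.54],[0.01,0.02,0,0,0,-0.12,0.54],[0,0,0,0,0,0,0.54],[0,0,0,0,0,0,0.54],[0,0,0,0,0,0,0.54]],
])

```text
t: 18.25
ee_pos: [464.9, 7.2, 216.9]
orientation: [-0.75, -3.049, 0.007]
ft_force: [-4.0, -28.7, 1.7]
width: 47.7
grasp_force: 13.7
```

```bash
python3 s.py
```

```text
t 18.25 [464.9   7.2 216.9] yaw 62.4 F [ -4.  -28.7   1.7] M [-4.765  0.5    0.468] w 47.7 g 13.7 q6 -1.09
```

The force jumped to 29 N at the predicted angle (about 154°), so the grip rests on the stop. I back off, open and rise, then check with the camera.

Emit:
step_arm([
  [[-0.012,-0.027,0,0,0,0,0.54],[-0.012,-0.027,0,0,0,0,0.54],[0,0,0,0,0,0,0.54],[0,0,0,0,0,0,1],[0,0,0,0,0,0,1]],
])

```text
t: 18.88
ee_pos: [464.6, 7.0, 217.2]
orientation: [0.756, 3.049, 0.0]
ft_force: [0.4, 0.7, 0.1]
width: 63.8
grasp_force: 0.0
```

Emit:
step_arm([
  [[0,0,0,0,0,0,1],[0,0,0,0,0,0,1],[0,0,0.3,0,0,0,1],[0,0,0.7,0,0,0,1],[0,0,0.7,0,0,0,1]],
])

```text
t: 19.5
ee_pos: [464.4, 6.9, 303.8]
orientation: [-0.755, -3.049, 0.0]
ft_force: [0.3, 0.2, -0.1]
width: 87.6
grasp_force: 0.0
```

Emit:
step_arm([
  [[0,0,0.7,0,0,0,1],[0,0,0.7,0,0,0.2,1],[0,0,0.5,0,0,0.4,1],[0,0,0,0,0,0.4,1],[0,0,0,0,0,0,1]],
])

```text
t: 20.12
ee_pos: [464.0, 6.9, 396.9]
orientation: [-0.648, -3.074, 0.0]
ft_force: [-0.4, 0.7, 0.1]
width: 87.9
grasp_force: 0.0
```

```bash
python3 s.py
python3 - <<'E'
from h import *
im,K,E=cam("wrist");cv2.imwrite("pics/w5.png",im[:,:,::-1]);W=lambda uv:ray(K,E,uv,True)
for c,n in blobs(red(im),8): print(c,n,plane(W(c),64).round(1),plane(W(c),72).round(1))
E
```

```text
t 20.12 [464.    6.9 396.9] yaw 66.2 F [-0.4  0.7  0.1] M [-0.022 -0.137 -0.024] w 87.9 g 0.0 q6 -1.17
[330.9, 157.6] 8 [437.6  33.8  64. ] [436.5  33.9  72. ]
[313.0, 217.5] 259 [488.4  -8.8  64. ] [486.1  -7.6  72. ]
[336.7, 243.6] 80 [526.4   2.6  64. ] [523.    3.5  72. ]
[287.9, 266.4] 14 [530.2 -58.6  64. ] [526.8 -56.1  72. ]
[339.8, 271.3] 34 [559.6  -7.4  64. ] [555.4  -6.2  72. ]
[309.0, 329.8] 164 [623.1 -74.9  64. ] [617.3 -72.   72. ]
```

View pics/w5.png

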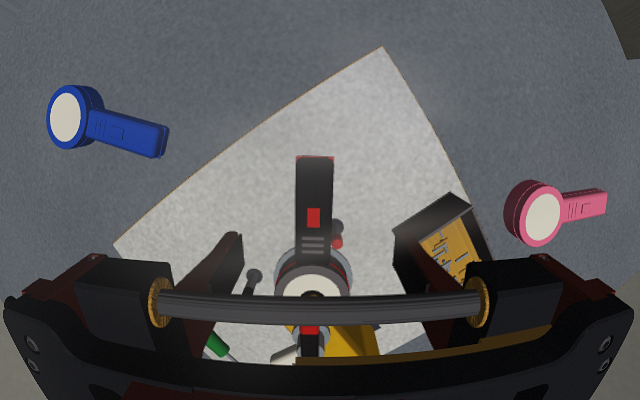

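The grip (red patch (313,217), direction 154.5° from the pivot) touches the red stop (337,240): stop direction 135.3°, difference 19.2° against 19.5° for contact. Now back to the T-bar.

Emit:
step_arm([
  [[0.46,-0.235,0,0,0,0,1],[0.46,-0.235,0,0,0,0,1],[0.46,-0.235,0,0,0,0,1],[0.46,-0.235,0,0,0,0,1],[0.46,-0.235,0,0,0,0.05,1]],
])

```text
t: 20.8
ee_pos: [579.9, -52.2, 395.4]
orientation: [-0.643, -3.072, 0.0]
ft_force: [0.0, -0.0, -0.2]
width: 88.1
grasp_force: 0.0
```

Emit:
step_arm([
  [[0,0,-0.2,0,0,0,1],[0,0,-0.3,0,0,0,1],[0,0,-0.3,0,0,0,1],[0,0,-0.24,0,0,0,1],[0,0,0,0,0,0,1]],
])

```text
t: 21.42
ee_pos: [578.9, -51.6, 343.9]
orientation: [-0.642, -3.073, 0.0]
ft_force: [-0.2, 0.0, -0.3]
width: 88.0
grasp_force: 0.0
```

```bash
python3 s.py
```

```text
t 21.43 [578.9 -51.6 343.9] yaw 66.4 F [-0.2  0.  -0.3] M [-0.014 -0.162 -0.003] w 88.0 g 0.0 q6 -1.27
```

Emit:
step_arm([
  [[0,0,0,0,0,0,0],[0,0,0,0,0,0,0],[0,0,0,0,0,0,0],[0,0,0,0,0,0,0],[0,0,0,0,0,0,0]],
])

```text
t: 22.05
ee_pos: [579.5, -51.9, 345.3]
orientation: [0.643, 3.075, 0.0]
ft_force: [-0.2, 0.3, -0.1]
width: 41.5
grasp_force: 0.0
```

Emit:
step_arm([
  [[0,0,0,0,0,0,0],[0,0,0,0,0,0,0],[0,0,0,0,0,0,0],[0,0,0,0,0,0,0],[0,0,0,0,0,0,0]],
])

```text
t: 22.68
ee_pos: [579.5, -51.9, 345.2]
orientation: [-0.643, -3.075, 0.0]
ft_force: [-0.1, -0.8, 0.5]
width: 15.2
grasp_force: 30.0
```

```bash
python3 s.py
```

```text
t 22.68 [579.5 -51.9 345.2] yaw 66.4 F [-0.1 -0.8  0.5] M [-0.094 -0.09  -0.034] w 15.2 g 30.0 q6 -1.27
```

Emit:
step_arm([
  [[0,0,0,0,0,-0.8,0],[0,0,0,0,0,-0.8,0],[0,0,0,0,0,-0.8,0],[0,0,0,0,0,-0.8,0],[0,0,0,0,0,-0.8,0]],
])

```text
t: 23.3
ee_pos: [579.5, -51.8, 345.2]
orientation: [1.066, 2.955, -0.0]
ft_force: [0.0, -0.4, 0.8]
width: 14.9
grasp_force: 30.0
```

```bash
python3 s.py
```

```text
t 23.30 [579.5 -51.8 345.2] yaw 50.3 F [ 0.  -0.4  0.8] M [-0.06  -0.122  0.268] w 14.9 g 30.0 q6 -0.99
```

Emit:
step_arm([
  [[0,0,0,0,0,-0.8,0],[0,0,0,0,0,-0.8,0],[0,0,0,0,0,-0.8,0],[0,0,0,0,0,-0.8,0],[0,0,0,0,0,-0.8,0]],
])

```text
t: 23.92
ee_pos: [579.5, -51.8, 345.1]
orientation: [1.467, 2.778, -0.0]
ft_force: [0.3, -1.0, 0.0]
width: 15.1
grasp_force: 30.0
```

```bash
python3 s.py
```

```text
t 23.93 [579.5 -51.8 345.1] yaw 34.3 F [ 0.3 -1.   0. ] M [-0.082 -0.131  0.258] w 15.1 g 30.0 q6 -0.71
```

Emit:
step_arm([
  [[0,0,0,0,0,-0.6,0],[0,0,0,0,0,-0.6,0],[0,0,0,0,0,-0.6,0],[0,0,0,0,0,-0.6,0],[0,0,0,0,0,-0.6,0]],
])

```text
t: 24.55
ee_pos: [579.5, -51.8, 345.1]
orientation: [1.749, 2.61, -0.0]
ft_force: [0.7, 0.3, -0.1]
width: 14.8
grasp_force: 30.0
```

```bash
python3 s.py
```

```text
t 24.55 [579.5 -51.8 345.1] yaw 22.3 F [ 0.7  0.3 -0.1] M [-0.08  -0.148  0.292] w 14.8 g 30.0 q6 -0.50
```

Emit:
step_arm([
  [[0,0,0,0,0,-0.6,0],[0,0,0,0,0,-0.6,0],[0,0,0,0,0,-0.6,0],[0,0,0,0,0,-0.6,0],[0,0,0,0,0,-0.6,0]],
])

```text
t: 25.18
ee_pos: [579.5, -51.8, 345.2]
orientation: [2.012, 2.413, -0.0]
ft_force: [-0.2, -0.7, -0.7]
width: 15.3
grasp_force: 30.0
```

```bash
python3 s.py
```

```text
t 25.18 [579.5 -51.8 345.2] yaw 10.4 F [-0.2 -0.7 -0.7] M [-0.095 -0.151  0.299] w 15.3 g 30.0 q6 -0.29
```

Emit:
step_arm([
  [[0,0,0,0,0,-0.6,0],[0,0,0,0,0,-0.6,0],[0,0,0,0,0,-0.6,0],[0,0,0,0,0,-0.6,0],[0,0,0,0,0,-0.6,0]],
])

```text
t: 25.8
ee_pos: [579.5, -51.8, 345.1]
orientation: [2.253, 2.189, -0.0]
ft_force: [0.7, 0.3, -1.1]
width: 14.8
grasp_force: 30.0
```

```bash
python3 s.py
```

```text
t 25.80 [579.5 -51.8 345.1] yaw -1.7 F [ 0.7  0.3 -1.1] M [-0.049 -0.107  0.245] w 14.8 g 30.0 q6 -0.08
```

Emit:
step_arm([
  [[0,0,0,0,0,-0.6,0],[0,0,0,0,0,-0.6,0],[0,0,0,0,0,-0.6,0],[0,0,0,0,0,-0.6,0],[0,0,0,0,0,-0.6,0]],
])

```text
t: 26.42
ee_pos: [579.6, -51.8, 345.2]
orientation: [2.469, 1.941, 0.0]
ft_force: [0.4, 0.4, -1.0]
width: 14.9
grasp_force: 30.0
```

```bash
python3 s.py
```

```text
t 26.43 [579.6 -51.8 345.2] yaw -13.7 F [ 0.4  0.4 -1. ] M [-0.099 -0.151  0.312] w 14.9 g 30.0 q6 0.13
```

Emit:
step_arm([
  [[0,0,0,0,0,-0.6,0],[0,0,0,0,0,-0.6,0],[0,0,0,0,0,-0.6,0],[0,0,0,0,0,-0.6,0],[0,0,0,0,0,-0.6,0]],
])

```text
t: 27.05
ee_pos: [579.6, -51.8, 345.2]
orientation: [2.659, 1.673, 0.0]
ft_force: [1.0, -0.6, -0.5]
width: 14.8
grasp_force: 30.0
```

```bash
python3 s.py
```

```text
t 27.05 [579.6 -51.8 345.2] yaw -25.6 F [ 1.  -0.6 -0.5] M [-0.091 -0.123  0.274] w 14.8 g 30.0 q6 0.34
```

Emit:
step_arm([
  [[0,0,0,0,0,-0.6,0],[0,0,0,0,0,-0.6,0],[0,0,0,0,0,-0.6,0],[0,0,0,0,0,-0.6,0],[0,0,0,0,0,-0.6,0]],
])

```text
t: 27.68
ee_pos: [579.6, -51.8, 345.2]
orientation: [2.819, 1.386, 0.0]
ft_force: [0.5, 0.2, -0.6]
width: 14.9
grasp_force: 30.0
```

```bash
python3 s.py
```

```text
t 27.68 [579.6 -51.8 345.2] yaw -37.6 F [ 0.5  0.2 -0.6] M [-0.086 -0.142  0.314] w 14.9 g 30.0 q6 0.55
```

Emit:
step_arm([
  [[0,0,0,0,0,-0.6,0],[0,0,0,0,0,-0.6,0],[0,0,0,0,0,-0.6,0],[0,0,0,0,0,-0.6,0],[0,0,0,0,0,-0.6,0]],
])

```text
t: 28.3
ee_pos: [579.6, -51.9, 345.2]
orientation: [2.948, 1.084, 0.0]
ft_force: [0.2, 0.0, -0.6]
width: 14.8
grasp_force: 30.0
```

```bash
python3 s.py
```

```text
t 28.30 [579.6 -51.9 345.2] yaw -49.6 F [ 0.2  0.  -0.6] M [-0.117 -0.142  0.309] w 14.8 g 30.0 q6 0.76
```

Emit:
step_arm([
  [[0,0,0,0,0,-0.6,0],[0,0,0,0,0,-0.6,0],[0,0,0,0,0,-0.6,0],[0,0,0,0,0,-0.6,0],[0,0,0,0,0,-0.6,0]],
])

```text
t: 28.92
ee_pos: [579.6, -51.9, 345.1]
orientation: [3.045, 0.77, 0.0]
ft_force: [0.8, 0.3, -1.3]
width: 14.7
grasp_force: 30.0
```

```bash
python3 s.py
```

```text
t 28.93 [579.6 -51.9 345.1] yaw -61.6 F [ 0.8  0.3 -1.3] M [-0.111 -0.144  0.382] w 14.7 g 30.0 q6 0.97
```

Emit:
step_arm([
  [[0,0,0,0,0,-0.4,0],[0,0,0,0,0,-0.4,0],[0,0,0,0,0,-0.4,0],[0,0,0,0,0,-0.4,0],[0,0,0,0,0,-0.4,0]],
])

```text
t: 29.55
ee_pos: [579.6, -51.9, 345.2]
orientation: [3.092, 0.553, 0.001]
ft_force: [2.5, -1.5, -3.4]
width: 14.7
grasp_force: 30.1
```

```bash
python3 s.py
```

```text
t 29.55 [579.6 -51.9 345.2] yaw -69.7 F [ 2.5 -1.5 -3.4] M [-0.325 -0.356  0.33 ] w 14.7 g 30.1 q6 1.11
```

Emit:
step_arm([
  [[0,0,0,0,0,-0.4,0],[0,0,0,0,0,-0.4,0],[0,0,0,0,0,-0.4,0],[0,0,0,0,0,-0.4,0],[0,0,0,0,0,-0.4,0]],
])

```text
t: 30.18
ee_pos: [579.6, -51.9, 345.2]
orientation: [3.123, 0.336, 0.001]
ft_force: [3.9, -2.5, -3.3]
width: 14.6
grasp_force: 30.1
```

```bash
python3 s.py
```

```text
t 30.18 [579.6 -51.9 345.2] yaw -77.7 F [ 3.9 -2.5 -3.3] M [-0.469 -0.657  0.462] w 14.6 g 30.1 q6 1.25
```

Run:
```python
import numpy as np
y=np.array([50.3,34.3,22.3,10.4,-1.7,-13.7,-25.6,-37.6,-49.6,-61.6,-69.7,-77.7]);m=np.array([.268,.258,.292,.299,.245,.312,.274,.314,.309,.382,.33,.462])
# loosening: |m| = b - .1*max(0,t-y)
yl=np.array([-30.3,-10.3,5.6,21.6,37.6,53.6]);ml=np.array([.238,.334,.287,.305,.282,.294])
for b in (.27,.28,.29):
  for t in range(-50,20,10):
    h=lambda a:np.radians(np.maximum(0,t-a))*.1
    print(b,t,round(1e3*((m-b-h(y))**2).sum(),2),round(1e3*((ml-b+h(yl))**2).sum(),2))
```

```text
0.27 -50 37.05 7.35
0.27 -40 27.82 7.35
0.27 -30 19.99 7.32
0.27 -20 14.83 6.53
0.27 -10 12.71 6.41
0.27 0 13.97 9.39
0.27 10 20.61 13.91
0.28 -50 30.21 5.55
0.28 -40 22.36 5.55
0.28 -30 16.19 5.51
0.28 -20 12.98 4.37
0.28 -10 13.08 3.89
0.28 0 16.84 6.17
0.28 10 26.28 9.84
0.29 -50 25.77 4.95
0.29 -40 19.31 4.95
0.29 -30 14.8 4.9
0.29 -20 13.52 3.41
0.29 -10 15.85 2.57
0.29 0 22.11 4.16
0.29 10 34.34 6.97
```

First touch fits at yaw ≈ -15°, so 1.3 rad past it is ≈ -89°: 12° more, then let go.

Emit:
step_arm([
  [[0,0,0,0,0,-0.6,0],[0,0,0,0,0,-0.6,0],[0,0,0,0,0,-0.6,0],[0,0,0,0,0,-0.6,0],[0,0,0,0,0,-0.4,0]],
])

```text
t: 30.8
ee_pos: [579.6, -51.9, 345.2]
orientation: [3.141, 0.03, 0.001]
ft_force: [4.0, -3.7, -3.8]
width: 14.8
grasp_force: 30.1
```

```bash
python3 s.py
```

```text
t 30.80 [579.6 -51.9 345.2] yaw -88.9 F [ 4.  -3.7 -3.8] M [-0.554 -0.702  0.422] w 14.8 g 30.1 q6 1.44
```

Emit:
step_arm([
  [[0,0,0,0,0,0,0],[0,0,0,0,0,0,0],[0,0,0,0,0,0,1],[0,0,0,0,0,0,1],[0,0,0,0,0,0,1]],
])

```text
t: 31.42
ee_pos: [579.3, -51.7, 345.2]
orientation: [-3.141, -0.032, 0.001]
ft_force: [0.1, -0.2, 0.8]
width: 41.1
grasp_force: 0.0
```

Emit:
step_arm([
  [[0,0,0,0,0,0,1],[0,0,0,0,0,0,1],[0,0,0,0,0,0,1],[0,0,0.5,0,0,0,1],[0,0,0.7,0,0,0,1]],
])

```text
t: 32.05
ee_pos: [579.2, -51.8, 404.9]
orientation: [-3.141, -0.032, 0.004]
ft_force: [0.5, 0.2, -0.0]
width: 87.3
grasp_force: 0.0
```

Emit:
step_arm([
  [[0,0,0.7,0,0,0,1],[-0.4,0,0.7,0,0,0,1],[-0.4,0,0,0,0,0,1],[0,0,0,0,0,0,1],[0,0,0,0,0,0,1]],
])

```text
t: 32.67
ee_pos: [539.9, -51.9, 474.9]
orientation: [-3.141, -0.032, 0.0]
ft_force: [0.3, -0.4, 0.4]
width: 87.9
grasp_force: 0.0
```

```bash
python3 s.py
python3 - <<'E'
from h import *
im,K,E=cam("wrist");cv2.imwrite("pics/w6.png",im[:,:,::-1]);W=lambda uv:ray(K,E,uv,True)
for c,n in blobs(red(im),8): print(c,n,plane(W(c),64).round(1),plane(W(c),72).round(1),plane(W(c),181).round(1))
E
```

```text
t 32.67 [539.9 -51.9 474.9] yaw -88.8 F [ 0.3 -0.4  0.4] M [0.065 0.06  0.001] w 87.9 g 0.0 q6 1.43
[637.4, 99.8] 118 [ 727.1 -673.1   64. ] [ 724.7 -660.3   72. ] [ 692.6 -486.   181. ]
[319.0, 105.6] 165 [629.9 -49.9  64. ] [629.5 -49.9  72. ] [624.6 -49.7 181. ]
[275.5, 189.1] 63 [522.2   4.4  64. ] [524.1   3.3  72. ] [549.2 -11.7 181. ]
[285.5, 214.2] 171 [488.3  -8.4  64. ] [490.9  -9.2  72. ] [525.5 -20.7 181. ]
```

View pics/w6.png

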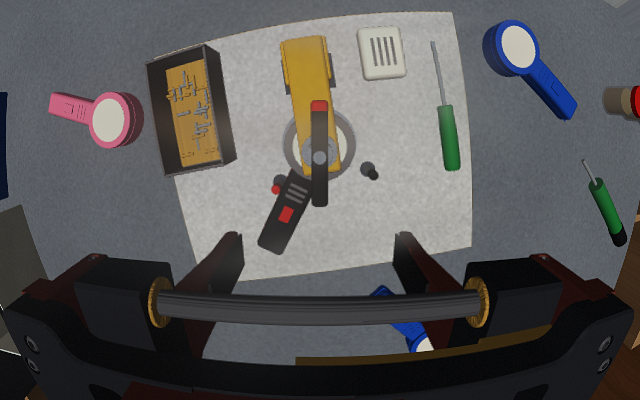

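The grip (red patch (285,214)) still lies on the red stop (276,189), the bar (red end (319,106)) stayed where I left it, and the bin, driver and cover are untouched. The last torque reading, 0.42 N m, corresponds to about 55 N. Handing in.

```bash
python3 -c "
from workcell import ctrl
print(ctrl.close_job())"
```

```text
the job is handed in; nothing more can be done
None
```

The job is handed in, with no verdict returned: I backed the clamp off about 2.3 rad, swung the grip against the red-capped stop, and retightened to an estimated 55 N, about 1.3 rad past first bite judged from noisy torque readings; the bin, screwdriver and cover look untouched.

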